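# Fetch the bit basket out of the wash tank with the hook rod

## Robot

A 6-joint arm with a two-finger parallel gripper is mounted at the origin on a cart in front of the work surface, level with it; the furniture and walls round the work are solid. World frame = base frame: x ahead of the robot, y to its left, z up, the work surface at z = 0. Lengths are in m, angles in rad, forces in N, time in s.
With the tool pointing down it reaches from about 0.275 to 0.725 m from the base axis. Payload 5.6 kg.
Tool frame: the origin (TCP) lies between the finger pads; the fingertips stand 11 mm ahead of it and the grasp point (between the pads) lies 8 mm behind it (env.nose_length is the distance from the TCP to the fingertips, in m); z points along the fingers, y is the line along which they close (so a half turn about z gives the same grasp; the last joint's range is limited). The gripper opens to 85 mm and grips with 20 to 120 N. Pads are 22 mm wide; open, the fingers measure 114 mm over their backs; the gripper's body (76 mm by 85 mm) begins 54 mm behind the grasp point. The pads swing forward as they close: fully open they stand 13 mm farther back than shut.
Start: joints at [-1.055, 0.255, 0.108, 0, -1.424, -0.285], TCP at [0.126, -0.535, 0.222] pointing down, gripper open.
Joint ranges: [-2.95, 2.95], [-1.21, 1.97], [-1.09, 1.5], [-2.87, 1.71], [-2.94, -0.07], [-3.05, 3.05]. Speed limits (rad/s): [2.57, 2.57, 3.14, 3.14, 3.14, 3.14].

## Interface

Orientations are given as a unit quaternion [x, y, z, w].
In Python, from station import env gives the robot as it stands. The module is installed in compiled form; this text tells all that it offers. Calls block until the motion is done:
- env.move_to(position, orientation): joint-space move of the TCP to a pose.
- env.move_l(position, frame=None, rate=0.15, guard=None): straight line of the TCP; frame=None keeps the orientation; rate is the mean speed in m/s. With guard (N) it stops when the force on the tool has changed by that much, and returns True; else False.
- env.goto_joints(angles): joint-space move.
- env.release() and env.grab(strength=None): open the fingers fully, or close them until they stop; strength is the grip in N (None keeps the last).
- env.wait(seconds).
- env.solve_ik(position, orientation): joint angles nearest the present ones, or None.
- env.state(): the state.
- env.get_image(name): name is "scene" or "top" or "wrist"; returns a dict with "img" (400x640x3 uint8, blue, green, red), "depth" (400x640 float32, m along the optical axis (not along the pixel's ray), 0 where there is no reading), "intrinsics" (3x3 intrinsics, pixels), "k1" (the pictures are not rectified: a ray, as slopes to the right and down, at radius r is drawn at 1 + k1 r^2 times it, then the intrinsics apply), "rvec" (rotation vector, rad) and "tvec" (3), from world to camera coordinates, as OpenCV has them. Camera axes: x right, y down, z forward; pixel columns grow to the right and rows downward; lengths in m; the calibration is good to about 2 mm. A picture is of the moment at which its call begins.
A pose or a line that the arm cannot do raises env.Unreachable and nothing moves.
- env.sign_off(): hands the job in; it is judged then, once.
The state is a dict: "time": time; "joint_pos": joint angles; "joint_vel": joint speeds; "joint_efforts": joint torques, N m; "eef_pos": TCP position; "tool_rot": TCP orientation; "force": force on the tool from outside, world axes, zero at the start; "torque": the same for the moment, N m; "grip_width": finger opening in m; "grasp_force": force on a finger pad.
Only numpy, scipy, OpenCV 4.12 (cv2) and the standard library are available. Lean on these libraries where they do the work, as an engineer would, in place of code of your own. Each camera call takes 0.05 s, during which the arm holds its last target. There are 200 camera calls.

## Task

Take the orange-handled hook rod from its stand and use it to fetch the small basket of router bits that hangs deep in the narrow wash tank: feel it gently off its prongs, out past the brass gate and up. Stand the basket upright in the green drip tray, unhook it, and hang the rod back in the stand's slot. Keep rod and basket upright and force nothing, touch the basket only with the rod, and leave the label roll, sanding block and tape roll alone.

Things in the scene. Friction and masses are not known exactly. Their poses are not given: they have to be found in the camera images.
- hook_rod: Loose hook rod, 0.22 kg, hanging upright in the stand. Origin: shaft axis at the level of the foot's centreline; z up the shaft. Steel shaft 8 mm thick; foot 8 mm thick along +x, ending in an upturned tip (outer end 40 mm from the shaft axis, top 11 mm above the foot's centreline). Round collar 28 mm across at z = 88 to 93 mm.
- rod_grip (a point): Middle of the rod's orange handle, 120 mm above the rod's origin, same axes. Handle 26 mm (x) by 16 mm (y), from 93 to 139 mm above the rod's origin: grip it across y from above.
- stand: Fixed dark steel rod stand; origin under its seat, z up. Fork with top face at z = 110 mm, 6 mm thick, slot 14 mm wide along x, open toward -x (robot's side): tines end at x = -16, slot closed at x = +7 mm. Post at x = 60 mm and more; base plate 8 mm thick, x = -60 to 90 mm. The robot's fingers have free room above the fork.
- stand_seat (a point): Seat on top of the fork, 110 mm above the stand's origin, same axes. The rod hangs here, shaft in the slot, collar lying on the fork (rod origin at z = 22 mm), foot toward +x under the fork. So lift it only a few mm, draw it out at least 62 mm toward -x, then raise; put it back the same way. Hung means within about 10 mm of the seat.
- tank: Fixed narrow wash tank, 140 (x) by 86 (y) by 130 mm high, open at the top, walls 5 mm, floor 6 mm, inside 130 by 76 mm, wall at -x clear. Origin under its centre, z up. Only the basket, two prongs and the brass gate are in it; between y = -23 and 23 mm prongs and gate leave the way free. Rod on basket, rod on tank or basket on tray: 15 N is the most allowed.
- prongs (a point): Between the prong tops, at tank x = 16, y = 0, z = 77 mm, tank's axes. Two steel prongs 6 mm thick at y = +-26 mm run from the tank's +x wall to here; the basket's crossbar lies across them. Before their ends stand the gate's lips, ledges at tank x = 8 to 17 mm. The crossbar's centre must be drawn beyond tank x = 2 mm toward -x before it rises.
- gate_plan (a point): Tank x = 13, y = 0, on the tank's underside: place of the gate in plan; its height varies and is NOT measured. Flat lip tops 4 to 32 mm above the prong tops; keeper fingers over the crossbar, from the +x wall to here, underside always 9.5 mm above the lip tops. Crossbar raised until felt on the keepers, then eased 2 mm down, clears the lips by 1.5 mm.
- basket: Loose black basket with three router bits fixed in it, 0.15 to 0.31 kg. Body 40 (x) by 34 (y) by 36 mm high; origin under its centre, z up. Bail in its y-z plane: legs at y = +-15.5 mm, crossbar 6 mm thick along y, centre at z = 70 mm, to y = +-33 mm. Hangs on the prongs, crossbar at tank x = 26 to 36 mm, its x axis near the tank's.
- arch (a point): Wire centre of the arch in the middle of the basket's crossbar, 76 mm above the basket's origin; the wire is 6 mm thick, the arch spans y = +-10 mm. The rod's foot belongs under it, along x. Free height from the body's rim to the crossbar: 31 mm. Raise it at about 20 mm per s with a force stop of about 7 N, draw it at about 40 mm per s.
- tray: Fixed green drip tray, 130 (x) by 120 (y) by 14 mm high, walls and floor 4 mm thick; origin under its centre, z up.
- label_roll: White label roll, 73 mm across, 50 mm high; loose bystander, origin under its centre.
- sanding_block: Brown sanding block, 62 by 112 by 34 mm; loose bystander, origin under its centre.
- tape_roll: Yellow ring of masking tape, 96 mm across, 25 mm high; loose bystander, origin under its centre.
Things that resemble listed ones, but are neither listed nor needed, are in the scene too. What is shaped like the hook_rod but red is not meant.

How it is judged:
By the outcome, as a careful person would: the job done as asked, in the order asked, and still so for the second after the job is handed in, with the robot touching nothing.
It also fails if it takes over 72 s, if anything falls off the work surface, if the arm or the gripper's body presses on something with over 40 N, if the wrist force passes 120 N, or if a joint passes its speed limit or range.

## Working session

There is one attempt and no reset: what is moved stays moved. The work goes in short steps, each a Python script; the robot and the scene stay as the last script left them, time stands still between calls to the robot, and variables do not carry over. Pictures are saved under pics/ and viewed, at most 12 in all, crops included, and the job is handed in when it is done.

```bash
mkdir -p pics
cat > h.py <<'E'
from station import env
import numpy as np, cv2, pickle
from scipy.spatial.transform import Rotation as R
def snap(n,fn):
    d=env.get_image(n); pickle.dump(d,open(f'pics/{fn}.pkl','wb')); cv2.imwrite(f'pics/{fn}.png',d['img']); return d
def load(fn): return pickle.load(open(f'pics/{fn}.pkl','rb'))
def ray(d,uv):
    K=d['intrinsics']; x=np.array([(uv[0]-K[0,2])/K[0,0],(uv[1]-K[1,2])/K[1,1]]); y=x.copy()
    for _ in range(20): y=x/(1+d['k1']*(y@y))
    return np.r_[y,1]
def pix(d,uv,z=None):
    """world point: by depth, or on plane z"""
    M=cv2.Rodrigues(np.array(d['rvec'],float))[0]; t=np.ravel(d['tvec']); r=ray(d,uv); c=-M.T@t; w=M.T@r
    s=d['depth'][int(round(uv[1])),int(round(uv[0]))] if z is None else (z-c[2])/w[2]
    return c+s*w
def cloud(d):
    K=d['intrinsics']; v,u=np.mgrid[0:400,0:640]; x=np.stack([(u-K[0,2])/K[0,0],(v-K[1,2])/K[1,1]],-1); y=x.copy()
    for _ in range(20): y=x/(1+d['k1']*(y**2).sum(-1,keepdims=True))
    M=cv2.Rodrigues(np.array(d['rvec'],float))[0]; t=np.ravel(d['tvec'])
    return (np.dstack([y,np.ones((400,640))])*d['depth'][...,None]-t)@M
def crop(d,u0,v0,w,h,s,fn): cv2.imwrite(f'pics/{fn}.png',cv2.resize(d['img'][v0:v0+h,u0:u0+w],None,fx=s,fy=s,interpolation=cv2.INTER_CUBIC))
E
python3 - <<'E'
from h import *
for n in ['scene','top']: snap(n,n+'0')
s=env.state(); print(s['time'],s['force'],s['tool_rot'],env.nose_length)
E
```

```text
0.1 [ 0.31576315 -0.05422838 -0.52270832] [-1.15075862e-01  9.93356331e-01  8.55000065e-04 -1.22183281e-04] 0.011
```

View pics/top0.png

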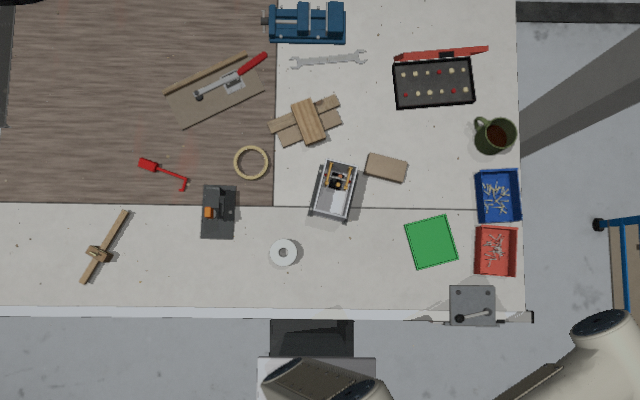

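View pics/scene0.png

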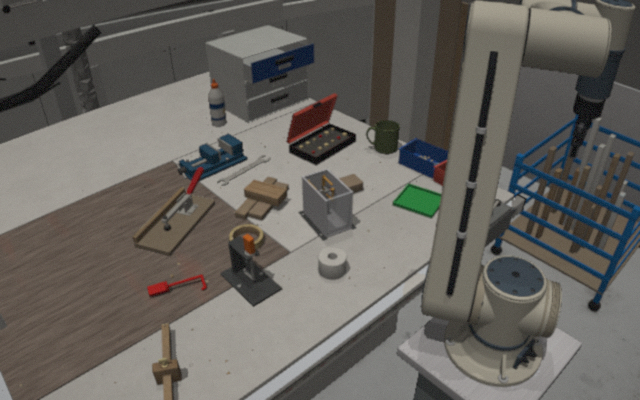

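Top view: the stand with the orange handle is at (218,212), the tank at (333,190), the tray at (432,241), the label roll at (284,252), the tape at (251,162) and the sanding block at (386,167). There are two rod candidates: orange at (212,212) hanging in the dark stand, and red at (163,173) lying on the table. The orange one fits the description because it is orange-handled and hangs upright. I'll confirm that in a crop.

Run:
```python
from h import *
d=load('top0'); s=load('scene0')
r=lambda d,u,v,w,h:cv2.resize(d['img'][v:v+h,u:u+w],(400,300),interpolation=cv2.INTER_CUBIC)
cv2.imwrite('pics/c1.png',np.vstack([np.hstack([r(d,190,172,64,80*3//4+12),r(d,296,150,80,80)]),np.hstack([r(s,210,225,80,80),r(s,290,160,80,80)])]))
C=cloud(d)
for uv in [(404,222),(443,214),(458,261),(417,270),(432,241),(284,252)]: print(uv,pix(d,uv).round(4),pix(d,uv,0.014).round(4))
# tank top rim / stand fork points
for lo,hi,u0,u1,v0,v1,n in [(.122,.138,296,370,145,230,'rim'),(.10,.118,190,250,175,250,'fork'),(.12,.175,190,250,175,250,'handle'),(.004,.012,190,250,175,250,'base'),(.008,.02,395,465,205,275,'tray')]:
    P=C[v0:v1,u0:u1].reshape(-1,3); P=P[(P[:,2]>lo)&(P[:,2]<hi)]
    b=cv2.minAreaRect((P[:,:2]*1000).astype(np.float32)); print(n,len(P),P.min(0).round(3),P.max(0).round(3),b)
```

```text
(404, 222) [ 0.5189 -0.2409  0.0017] [ 0.5179 -0.2385  0.014 ]
(443, 214) [ 0.5419 -0.3473  0.0125] [ 0.5418 -0.3468  0.014 ]
(458, 261) [ 0.4133 -0.3895  0.0013] [ 0.4132 -0.3856  0.014 ]
(417, 270) [ 0.3869 -0.2768 -0.0037] [ 0.3871 -0.2729  0.014 ]
(432, 241) [ 0.4672 -0.318   0.0029] [ 0.4667 -0.3152  0.014 ]
(284, 252) [ 0.4311  0.0914 -0.0031] [0.4308 0.0908 0.014 ]
rim 354 [ 0.516 -0.098  0.122] [0.67  0.015 0.136] ((593.9689331054688, -41.91560745239258), (85.92484283447266, 141.28582763671875), 76.85124969482422)
fork 404 [0.508 0.255 0.1  ] [0.596 0.295 0.117] ((552.4312744140625, 275.5594177246094), (39.11479187011719, 88.01385498046875), 88.08406066894531)
handle 100 [0.511 0.261 0.12 ] [0.536 0.282 0.165] ((523.1492309570312, 271.498291015625), (21.16227912902832, 25.139179229736328), 89.05531311035156)
base 1189 [0.436 0.188 0.004] [0.643 0.356 0.012] ((539.1512451171875, 271.9128112792969), (207.08438110351562, 163.75341796875), 1.5382561683654785)
tray 416 [ 0.379 -0.387  0.008] [ 0.562 -0.217  0.02 ] ((467.598876953125, -297.548828125), (177.50537109375, 171.8518829345703), 4.197378158569336)
```

View pics/c1.png

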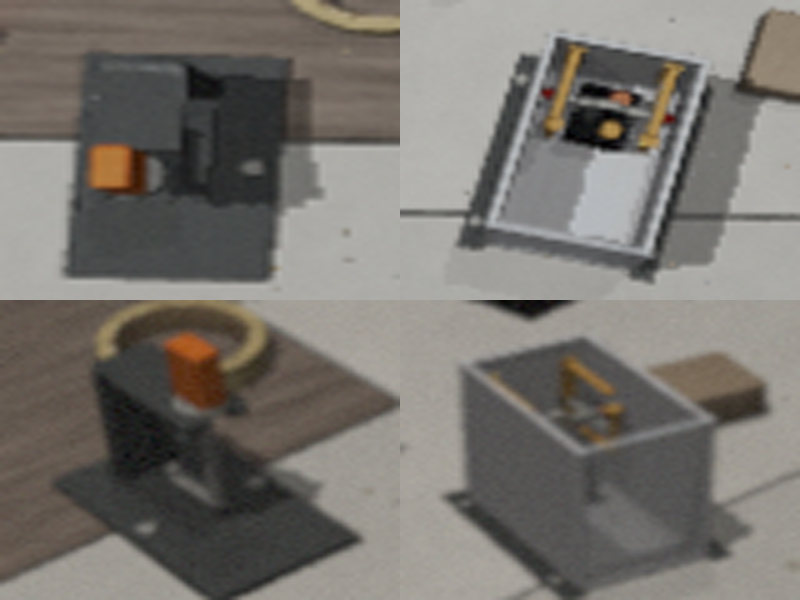

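The crop confirms it: the orange handle (115,165 in the crop) hangs upright in the dark fork stand. The tank's brass gate and the basket are visible. Next, wrist views from close by.

```bash
cat >> h.py <<'E'
def q(yaw): # tool down, tool y along world y turned by yaw (deg)
    a=np.radians(yaw)/2; return np.array([-np.sin(a),np.cos(a),0,0])
E
python3 - <<'E'
from h import *
for p,y in [((.5235,.2715,.134),-2.5),((.6,-.05,.17),-13.2),((.58,-.03,.33),-13.2),((.44,-.31,.2),0)]:
    for k in (0,180):
        j=env.solve_ik(np.array(p),q(y+k)); print(p,y+k,None if j is None else np.round(j,2))
env.move_to(np.array([.545,-.03,.30]),q(-13.2)); snap('wrist','w_tank')
env.move_to(np.array([.48,.272,.29]),q(-2.5)); snap('wrist','w_stand')
print(env.state()['time'])
a=cv2.imread('pics/w_tank.png');b=cv2.imread('pics/w_stand.png')
cv2.imwrite('pics/c2.png',cv2.resize(np.vstack([a,b]),(480,600),interpolation=cv2.INTER_AREA))
E
```

```text
(0.5235, 0.2715, 0.134) -2.5 [ 0.74  0.37  0.05  0.   -1.25 -2.36]
(0.5235, 0.2715, 0.134) 177.5 [ 0.74  0.37  0.05  0.   -1.25  0.78]
(0.6, -0.05, 0.17) -13.2 [ 0.18  0.38  0.15  0.   -1.34 -1.98]
(0.6, -0.05, 0.17) 166.8 [ 0.18  0.38  0.15  0.   -1.34  1.16]
(0.58, -0.03, 0.33) -13.2 [ 0.22  0.32  0.47  0.   -1.72 -2.02]
(0.58, -0.03, 0.33) 166.8 [ 0.22  0.32  0.47  0.   -1.72  1.12]
(0.44, -0.31, 0.2) 0 [-0.32  0.24  0.03  0.   -1.36 -1.25]
(0.44, -0.31, 0.2) 180 [-0.32  0.24  0.03  0.   -1.36  1.89]
3.7333
```

View pics/c2.png

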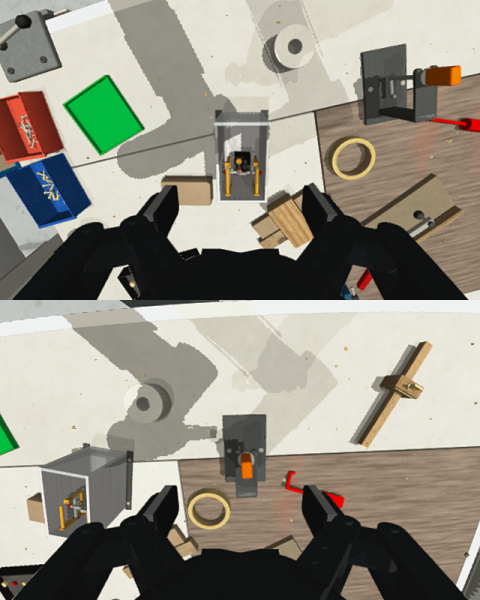

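Wrist views: in the upper one the tank is seen from above (242,155), with the basket inside and both brass lips showing. In the lower one the stand with its orange handle is at (246,465). Next I'll enlarge both and take measurements from the depth image.

Run:
```python
from h import *
a=load('w_tank');b=load('w_stand')
f=lambda d,u,v,w,h:cv2.resize(d['img'][v:v+h,u:u+w],(w*6,h*6),interpolation=cv2.INTER_CUBIC)
A=f(a,278,170,90,100);B=f(b,290,150,43,100)
cv2.imwrite('pics/c3.png',np.hstack([A[:,:],f(b,290,160,43,100)])[:600,:800])
C=cloud(a); P=C[140:275,270:375].reshape(-1,3); m=(P[:,2]>.126)&(P[:,2]<.134)
print('rim',cv2.minAreaRect((P[m,:2]*1000).astype(np.float32)))
C=cloud(b)
hsv=cv2.cvtColor(b['img'],cv2.COLOR_BGR2HSV); o=(hsv[...,0]>5)&(hsv[...,0]<18)&(hsv[...,1]>200)&(hsv[...,2]>90)
P=C[150:260,290:370][o[150:260,290:370]]; print('orange',len(P),P.min(0).round(4),P.max(0).round(4))
T=P[P[:,2]>np.percentile(P[:,2],98)-.006]; print('top',len(T),T[:,2].mean(),cv2.minAreaRect((T[:,:2]*1000).astype(np.float32)))
P=C[140:260,285:360].reshape(-1,3); m=(P[:,2]>.004)&(P[:,2]<.012); print('base',cv2.minAreaRect((P[m,:2]*1000).astype(np.float32)))
m=(P[:,2]>.106)&(P[:,2]<.113); print('fork',P[m].min(0),P[m].max(0),cv2.minAreaRect((P[m,:2]*1000).astype(np.float32)))
# tray from wrist + top colour
d=load('top0')
for d in (d,a):
    hsv=cv2.cvtColor(d['img'],cv2.COLOR_BGR2HSV); g=((hsv[...,0]>50)&(hsv[...,0]<75)&(hsv[...,1]>180)).astype(np.uint8)
    n,l,s,c=cv2.connectedComponentsWithStats(g); k=1+s[1:,4].argmax(); v,u=np.nonzero(l==k)
    W=np.array([pix(d,x,.014)[:2]*1000 for x in zip(u,v)]); print('tray',cv2.minAreaRect(W.astype(np.float32)))
# tank-frame heights of inner things
```

```text
rim ((594.8577880859375, -39.089134216308594), (86.13057708740234, 140.6662139892578), 77.03131103515625)
orange 442 [0.4085 0.2708 0.1104] [0.5596 0.2888 0.4433]
top 318 0.16442542091746282 ((472.6768798828125, 276.9993591308594), (128.55101013183594, 15.239219665527344), 1.7809865474700928)
base ((556.0913696289062, 264.8455505371094), (115.96179962158203, 183.37350463867188), 88.46929168701172)
fork [0.50894777 0.25868576 0.10600378] [0.59207401 0.29721502 0.11291195] ((550.4678344726562, 277.77838134765625), (37.39084243774414, 82.5981216430664), 88.76293182373047)
tray ((981.9810180664062, -319.1942138671875), (0.0, 0.0), 0.0)
tray ((466.4547119140625, -307.67291259765625), (127.96552276611328, 123.54902648925781), 15.783285140991211)
```

View pics/c3.png

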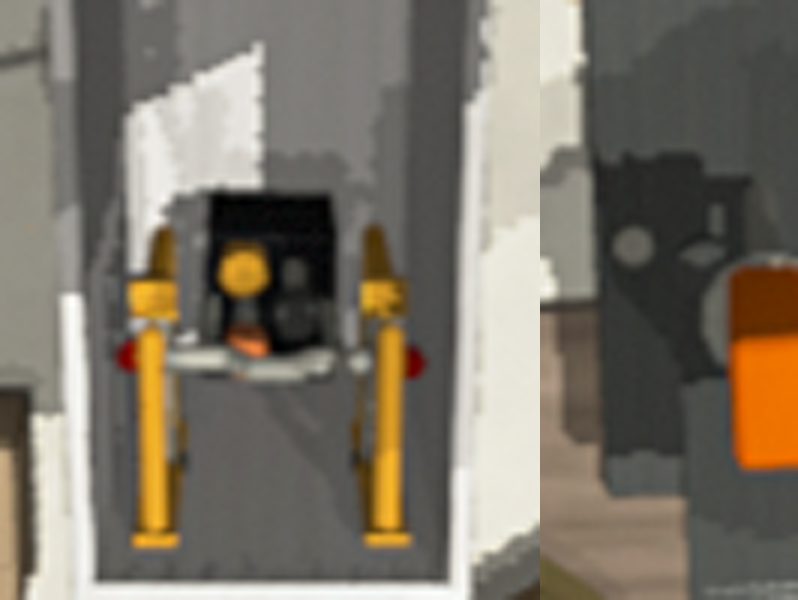

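Left, the tank: the crossbar's red tips are at crop (128,358) and (413,362), the arch is in the middle near (270,365), and the lips are at (153,298) and (383,298). Right: the top face of the orange handle spans rows 335 to 468.

Run:
```python
from h import *
a=load('w_tank');b=load('w_stand')
tc=np.array([.5945,-.0395]); ty=np.radians(-13.0); Rt=np.array([[np.cos(ty),-np.sin(ty)],[np.sin(ty),np.cos(ty)]])
T=lambda p:np.r_[(Rt.T@(p[:2]-tc)),p[2]]*1000
px=lambda u,v:(278+u/6-.4,170+v/6-.4)
for n,uv,z in [('tipL',(128,358),.08),('tipR',(413,362),.08),('arch',(270,362),.089),('rimbasket',(210,205),.046),('rimb2',(330,205),.046),('bit',(243,272),None),('orange bit',(248,342),None),('lipL',(153,298),None),('lipR',(383,298),None),('keepL',(152,430),None),('keepR',(388,430),None),('bar',(205,358),None),('bar2',(290,365),None)]:
    p=pix(a,px(*uv),z); print(n,T(p).round(1))
C=cloud(b);sub=C[212:245,318:345];hsv=cv2.cvtColor(b['img'],cv2.COLOR_BGR2HSV)[212:245,318:345]
m=(hsv[...,1]>200)&(hsv[...,2]>150)&(sub[...,2]>.155)&(sub[...,2]<.172);P=sub[m];print(len(P),P.min(0),P.max(0),cv2.minAreaRect((P[:,:2]*1000).astype(np.float32)))
v,u=np.nonzero(m); W=np.array([pix(b,(x+318,y+212),.161)[:2]*1000 for x,y in zip(u,v)]); print('top by plane',cv2.minAreaRect(W.astype(np.float32)))
a2=C[140:260,285:360].reshape(-1,3)
# stand long edges: base plate colour dark
for d in (a,load('top0')):
    C=cloud(d); 
    hs=cv2.cvtColor(d['img'],cv2.COLOR_BGR2HSV); o=(hs[...,0]>5)&(hs[...,0]<18)&(hs[...,1]>200)&(hs[...,2]>150)&(C[...,2]>.155)&(C[...,2]<.17)
    P=C[o]; print('orange',len(P),len(P) and cv2.minAreaRect((P[:,:2]*1000).astype(np.float32)))
```

```text
tipL [ 34.5 -32.3  80. ]
tipR [35.9 35.5 80. ]
arch [31.9  1.4 89. ]
rimbasket [  7.2 -13.3  46. ]
rimb2 [ 7.4 17.  46. ]
bit [22.6 -5.  53.1]
orange bit [41.8 -3.9 52.4]
lipL [ 12.5 -24.9  97.8]
lipR [13.1 26.7 97.1]
keepL [ 37.3 -24.8 113.8]
keepR [ 37.5  27.  113.9]
bar [ 33.  -13.9  83.7]
bar2 [32.7  6.  88.7]
293 [0.51207846 0.27138156 0.15867456] [0.53692884 0.28655257 0.16389809] ((524.5504150390625, 278.71710205078125), (24.747264862060547, 15.029776573181152), 1.7809865474700928)
top by plane ((524.7462158203125, 279.2351989746094), (15.19442367553711, 24.349224090576172), 87.53257751464844)
orange 314 ((525.0091552734375, 277.8314208984375), (24.627655029296875, 14.782154083251953), 1.6476843357086182)
orange 0 0
```

```bash
cat >> h.py <<'E'
tc=np.array([.5945,-.0395]); TY=-13.0; SY=-1.5; rod=np.array([.5248,.2785])
def fr(o,yaw,x,y,z):  # mm in frame -> world m
    a=np.radians(yaw); c,s=np.cos(a),np.sin(a); return np.array([o[0]+(c*x-s*y)/1e3,o[1]+(s*x+c*y)/1e3,z/1e3])
tank=lambda x,y,z:fr(tc,TY,x,y,z)
def pr(n=''):
    s=env.state(); print(n,round(s['time'],2),s['eef_pos'].round(4),s['force'].round(2),round(s['grip_width'],4),round(s['grasp_force'],1))
E
python3 - <<'E'
from h import *
S=lambda x,z:fr(rod,SY,x,0,z)
env.move_to(S(0,230),q(SY)); env.move_l(S(0,134),rate=.12); env.grab(60); pr('grab')
env.move_l(S(0,139),rate=.03); pr('lift'); env.wait(.2); snap('wrist','w_g')
b=env.move_l(S(-68,139),rate=.08,guard=12); pr(b)
if not b: env.move_l(S(-68,300),rate=.2); pr(); env.wait(.2); snap('top','t1'); snap('scene','s1')
a=cv2.imread('pics/s1.png');
cv2.imwrite('pics/c4.png',cv2.resize(a[100:300,150:400],(750,600),interpolation=cv2.INTER_CUBIC))
E
```

```text
grab 5.72 [0.525  0.2786 0.1343] [1.   0.27 2.01] 0.0145 61.2
lift 6.04 [0.5246 0.2785 0.1388] [ 0.34 -0.02 -2.37] 0.0146 60.8
False 7.29 [0.4572 0.2803 0.139 ] [ 0.59  0.4  -2.58] 0.0146 60.8
 8.25 [0.4564 0.2801 0.2986] [ 0.64 -0.7  -2.29] 0.015 60.7
```

View pics/c4.png

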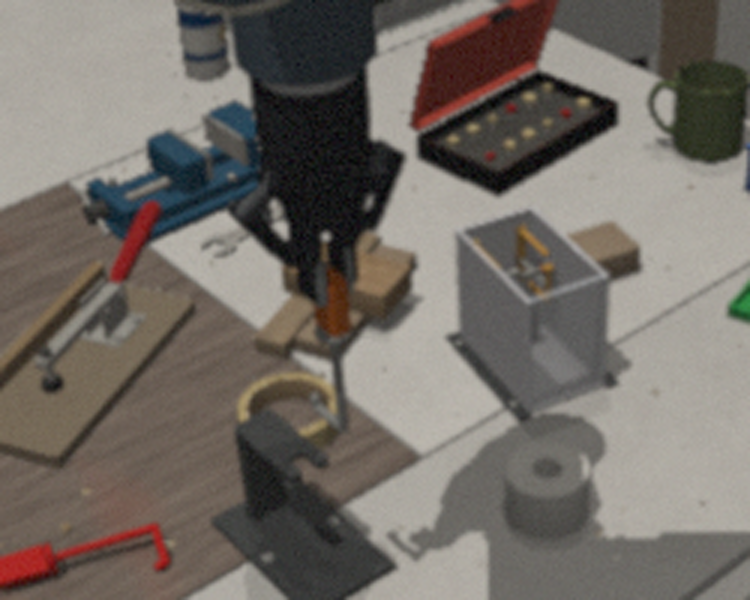

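The rod is out and hanging upright at (335,350) in the crop, with its foot pointing +x. Now into the tank.

Run:
```python
from h import *
O=112.3; T=lambda x,z:tank(x,1.5,z+O)
env.move_to(T(-25,190),q(TY)); pr('above')
b=env.move_l(T(-25,62),rate=.1,guard=4); pr(('down',b)); env.wait(.2)
if not b: 
    snap('wrist','w_in0'); b=env.move_l(T(13,62),rate=.06,guard=3.5); pr(('in',b)); env.wait(.2)
snap('wrist','w_in1'); snap('top','t2')
f=lambda d:cv2.resize(d['img'][160:270,275:375],(400,440),interpolation=cv2.INTER_CUBIC)
cv2.imwrite('pics/c5.png',np.hstack([f(load('w_in0')),f(load('w_in1'))]))
```

```text
above 9.81 [ 0.5705 -0.0314  0.3023] [-0.06  0.05 -2.69] 0.0146 60.7
('down', False) 11.24 [ 0.5709 -0.0324  0.175 ] [ 0.05 -0.36 -2.26] 0.0145 60.7
('in', False) 12.28 [ 0.6073 -0.041   0.1742] [-1.11  0.08 -2.64] 0.0145 60.7
```

View pics/c5.png

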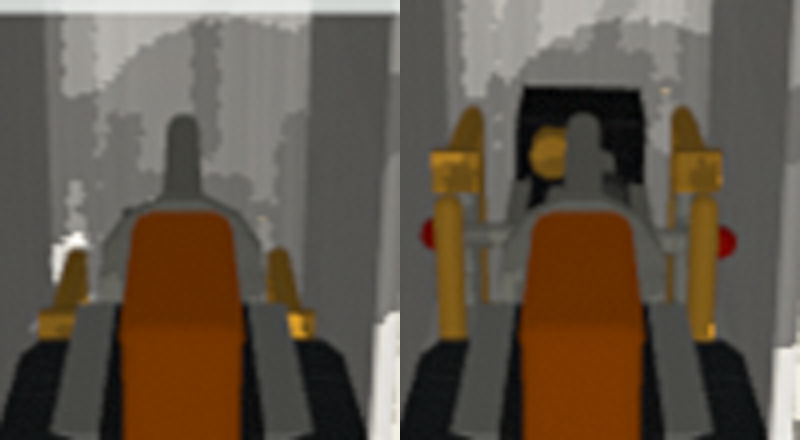

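The rod's foot is between the bail legs (shaft at crop 583, midpoint of the tips at 579), so it is well centred. Now raise until the keepers are felt.

Run:
```python
from h import *
O=112.3; T=lambda x,z:tank(x,1.5,z+O)
pr(); b=env.move_l(T(13,122),rate=.02,guard=7); pr(('up',b))
p=env.state()['eef_pos']; c=p[2]*1e3-O; print('foot z',c)
if b and 82<c<118:
    env.move_l(T(13,c-2),rate=.02); pr('eased')
    b=env.move_l(T(-34,c-2),rate=.04,guard=4.5); pr(('draw',b)); env.wait(.2)
snap('wrist','w_dr'); d=load('w_dr')
cv2.imwrite('pics/c6.png',cv2.resize(d['img'][150:290,255:395],(560,560),interpolation=cv2.INTER_CUBIC))
```

```text
12.57 [ 0.6073 -0.0409  0.1745] [-1.13 -0.59 -1.93] 0.0148 60.7
('up', True) 14.49 [ 0.6065 -0.0405  0.2142] [-0.35 -0.43 -4.47] 0.015 60.5
foot z 101.89178149346189
eased 14.74 [ 0.6072 -0.041   0.2114] [-0.63  0.35 -4.48] 0.0143 60.5
('draw', False) 16.07 [ 0.5619 -0.0304  0.2121] [ 0.05  0.46 -4.36] 0.0145 60.5
```

View pics/c6.png

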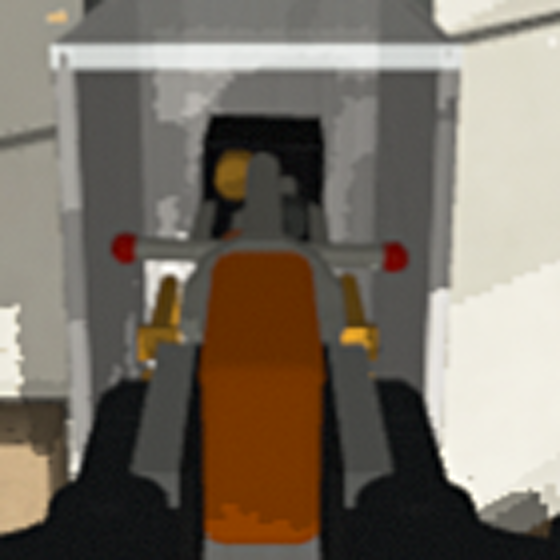

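The crossbar's red tips (124,248) and (396,257) are now on the near side of the lips (158,340) and (358,340), so the gate is passed. Now raise and carry it to the tray.

Run:
```python
from h import *
O=112.3; T=lambda x,z:tank(x,1.5,z+O)
d=load('w_dr'); a,b=pix(d,(286,212),.1),pix(d,(354,214.2),.1); m=(a+b)/2; al=np.radians(TY)
r=np.array([np.cos(al),np.sin(al)]); x=(m[:2]-tc)@r*1e3; print('crossbar tank x',x,'ahead of shaft',x+34)
assert x<0
b=env.move_l(T(-34,235),rate=.09,guard=5); pr(('raise',b))
if not b:
    tr=np.array([.4655,-.309]); o=np.clip(x+34,10,29); X=lambda z,dx=0:fr(tr,TY,-o+dx,0,z+O)
    env.move_l(X(235),rate=.13); env.wait(.4); pr('over tray'); snap('wrist','w_tr')
    env.move_l(X(110),rate=.1); env.wait(.5); snap('scene','s3'); snap('wrist','w_tr2'); pr('low')
    np.save('x.npy',[o])
    a=load('s3')['img'][150:250,370:500];w=load('w_tr2')['img'][130:300,230:410]
    cv2.imwrite('pics/c7.png',np.hstack([cv2.resize(a,(400,308)),cv2.resize(w,(326,308))]))
```

```text
crossbar tank x -12.344404454670899 ahead of shaft 21.6555955453291
('raise', False) 17.97 [ 0.5615 -0.0304  0.3467] [-0.36  0.73 -3.05] 0.0144 60.5
over tray 20.81 [ 0.4444 -0.3041  0.3473] [-0.06 -0.42 -4.28] 0.0145 60.5
low 22.86 [ 0.4444 -0.3041  0.2223] [-0.22 -0.43 -4.32] 0.0145 60.5
```

View pics/c7.png

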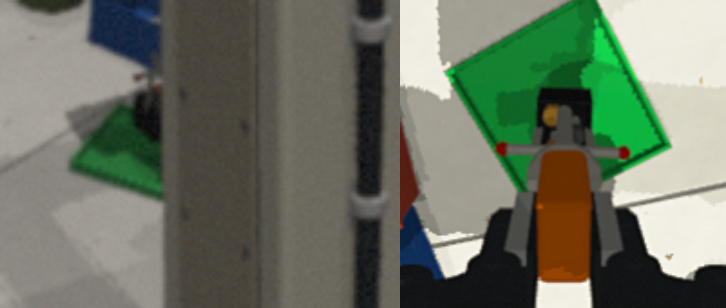

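The basket hangs level and well inside the tray outline (crossbar around (560,150)). Set it down and unhook.

Run:
```python
from h import *
O=112.3; tr=np.array([.4655,-.309]); o=np.load('x.npy')[0]; X=lambda z,dx=0:fr(tr,TY,-o+dx,0,z+O)
env.move_l(X(82),rate=.05); pr('near')
b=env.move_l(X(56),rate=.02,guard=5); env.wait(.2); pr(('down',b))
print(env.state()['eef_pos'][2]*1e3-O)
if not b:
    b=env.move_l(X(56,-62),rate=.05,guard=2.5); pr(('out',b)); env.wait(.1)
snap('wrist','w_set'); snap('top','t5')
a=load('w_set')['img'][60:260,200:440]; t=load('t5')['img'][190:290,380:480]
cv2.imwrite('pics/c8.png',np.hstack([cv2.resize(a,(480,400)),cv2.resize(t,(320,400))]))
```

```text
near 23.57 [ 0.4445 -0.3043  0.1945] [ 0.3  -0.54 -3.79] 0.0147 60.5
('down', False) 25.22 [ 0.4444 -0.3042  0.1684] [-0.1   0.08 -1.99] 0.0145 60.7
56.05892820985399
('out', False) 26.61 [ 0.3842 -0.2902  0.1682] [-0.03  0.2  -2.06] 0.0147 60.7
```

View pics/c8.png

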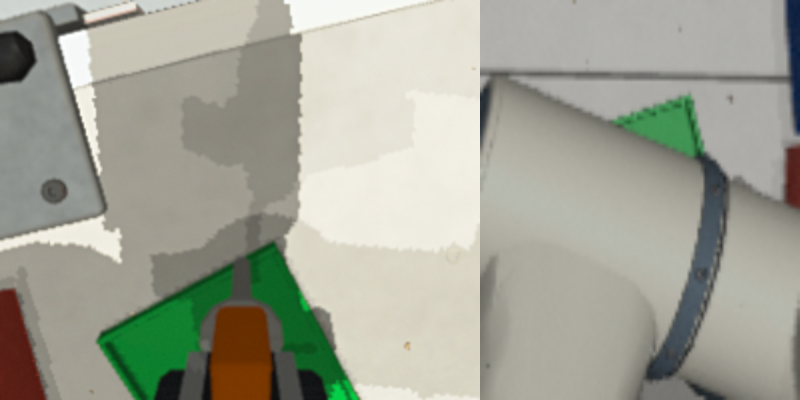

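Unhooked: the load dropped from about 4.3 N to 2.0 N and the rod drew out without resistance. Raise it and hang it back.

Run:
```python
from h import *
O=112.3; tr=np.array([.4655,-.309]); o=np.load('x.npy')[0]
S=lambda x,z:fr(rod,SY,x,0,z)
env.move_l(fr(tr,TY,-o-62,0,190+O),rate=.2); 
env.move_to(S(-72,300),q(SY)); env.wait(.1); snap('top','t6'); pr()
env.move_l(S(-72,139.5),rate=.15); env.wait(.2); pr('level')
b=env.move_l(S(0,139.5),rate=.06,guard=6); pr(('in',b))
if not b:
    b=env.move_l(S(0,132),rate=.02,guard=3); env.wait(.2); pr(('seat',b)); snap('wrist','w_seat')
a=load('t6')['img'][205:275,395:475]; w=load('w_seat')['img'][150:290,250:390]
cv2.imwrite('pics/c9.png',np.hstack([cv2.resize(a,(400,350)),cv2.resize(w,(350,350))]))
```

```text
29.84 [0.4532 0.2797 0.3001] [ 0.9   0.65 -2.98] 0.0143 60.7
level 31.26 [0.4531 0.2807 0.1402] [ 0.72 -0.95 -2.68] 0.0146 60.7
('in', False) 32.61 [0.5245 0.2786 0.1396] [-0.14  0.13 -2.93] 0.0143 60.7
('seat', True) 33.15 [0.5249 0.2787 0.1342] [-0.72  1.27  6.34] 0.0143 61.7
```

View pics/c9.png

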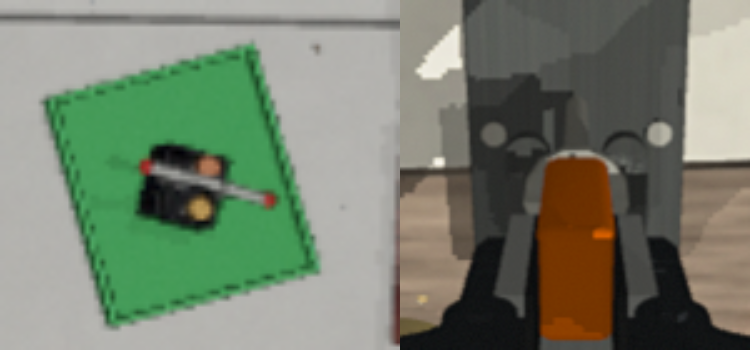

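The basket stands upright in the tray (185,185), and the rod's collar is felt on the fork. Release, back off straight up, and check.

Run:
```python
from h import *
env.release(); env.wait(.2); env.move_l(fr(rod,SY,0,0,240),rate=.12); env.move_l(fr(rod,SY,-60,0,320),rate=.2); env.wait(.3); pr()
b=snap('wrist','w_end'); s=snap('scene','s_end'); C=cloud(b)
hsv=cv2.cvtColor(b['img'],cv2.COLOR_BGR2HSV); o=(hsv[...,0]>5)&(hsv[...,0]<18)&(hsv[...,1]>200)&(hsv[...,2]>150)&(C[...,2]>.155)&(C[...,2]<.17); o[:,:280]=0;o[:,360:]=0
P=C[o]; print(len(P),P[:,2].mean(),cv2.minAreaRect((P[:,:2]*1000).astype(np.float32)))
cv2.imwrite('pics/c10.png',cv2.resize(s['img'][140:320,200:470],(780,520),interpolation=cv2.INTER_CUBIC))
```

```text
36.08 [0.465  0.2798 0.3189] [-0.62  0.66 -0.23] 0.0854 0.0
224 0.1620824356197804 ((524.1082763671875, 278.84893798828125), (13.165802001953125, 23.612812042236328), 88.61561584472656)
```

View pics/c10.png

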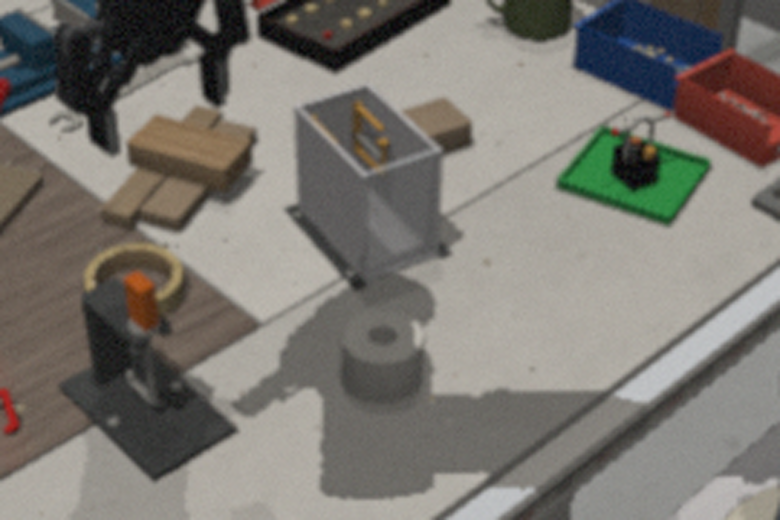

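The rod hangs in the stand (140,305), the basket stands upright in the tray (635,160), and the bystanders have not moved.

```bash
python3 -c "
from station import env
print(env.sign_off())"
```

```text
the job is handed in; nothing more can be done
None
```

The basket stands upright and unhooked in the green drip tray, the orange rod hangs back in the stand's slot, and I handed the job in at about 36 s on the robot's clock.

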